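# Index the dip-pot carousel and crack a stuck lid

### The arm

A 7-joint arm with a two-finger parallel gripper is mounted at the origin on the work surface. World frame = base frame: x ahead of the robot, y to its left, z up, the work surface at z = 0. Lengths are in mm, angles in rad, forces in N, time in s.
With the tool pointing down it reaches from about 350 to 900 mm from the base axis. Payload 8.1 kg.
Tool frame: the origin (TCP) lies midway between the tips of the shut fingers; the grasp point (between the pads) lies behind it (manip.grasp_offset is the z of the grasp point in the tool frame, in mm); z points along the fingers, y is the line along which they close (so a half turn about z gives the same grasp; the last joint's range is limited). The gripper opens to 85 mm and grips with 20 to 120 N. Pads are 22 mm wide; open, the fingers measure 114 mm over their backs; the gripper's body (76 mm by 85 mm) begins 54 mm behind the grasp point. The pads swing forward as they close: fully open they stand 13 mm farther back than shut.
Start: joints at [1.082, 0.434, 0.025, 1.573, -0.012, 1.134, -0.075], TCP at [235.166, -579.084, 231.323] pointing down, gripper open.
Joint ranges: [-2.62, 2.62], [-0.44, 2.09], [-1.27, 1.32], [0.08, 2.57], [-1.32, 4.46], [0.12, 2], [-2.74, 2.74]. Speed limits (rad/s): [2.22, 2.22, 3.01, 3.01, 3.14, 3.14, 3.14].

### API

Orientations are given as [roll, pitch, yaw] about the fixed x, y, z axes, in that order (R = Rz(yaw) Ry(pitch) Rx(roll)).
In Python, from workcell import manip gives the robot as it stands.
- The arm moves only by the shell command python3 -m creep 'ROWS'. ROWS is JSON, a list that holds one entry, the list of rows, each a list of 5 numbers: the closure, from 0 (fully open) to 1 (shut), then the shift along the world's x, y, z in mm, then the turn about the world's z in degrees. A call has 1 to 12 rows; each row is the pose to reach, as a shift and turn from the pose commanded when the call began; what a row does not reach only later rows make up. A row lasts 1/8 s, in which the tool goes at most 62.5 mm and 10.7 degrees, less where a joint would pass 70% of its speed; a pose out of reach is approached as far as the arm can. A call with a gripper value outside its range is refused whole. The fingers move at their own pace and stop on an object; the grip force is fixed at half the most. Time passes only in rows, so rows that repeat a pose let the fingers close. It gives the time, the measured TCP pose, the force, the opening and the grip force at its end, in the units of the state.
- manip.read_state(): the state, without advancing time (a new reading comes with each control period).
- manip.snapshot(name): name is "scene" or "top"; returns the picture (420x560x3 uint8, blue, green, red); there is no depth.
- manip.get_calibration(name): a dict with "fx", "fy", "cx", "cy" (pixels), "R" (3x3) and "t" (3): a world point X has camera coordinates R X + t. Camera axes: x right, y down, z forward; pixel columns grow to the right and rows downward; lengths in mm; the calibration is good to about 2 mm. A picture is of the moment at which its call begins. get_calibration takes no time and is no camera call.
- manip.finish_job(): hands the job in; it is judged then, once.
The state is a dict: "time": time; "joint_positions": joint angles; "qd": joint speeds; "joint_efforts": joint torques, N m; "tcp_pos": TCP position; "tcp_rot": TCP orientation; "wrist_force": force on the tool from outside, world axes, zero at the start; "wrist_torque": the same for the moment, N m; "finger_gap": finger opening in mm; "grasp_force": force on a finger pad.
Only numpy, scipy, OpenCV 4.12 (cv2) and the standard library are available. Lean on these libraries where they do the work, as an engineer would, in place of code of your own. Each camera call takes 0.05 s, during which the arm holds its last target. There are 200 camera calls.

### The job

Turn the dip-pot carousel one stop anticlockwise (seen from above), no further, so that the next lidded pot clicks in at the brass pointer by the drip tray. The lid of that pot is stuck on its rubber seal: pull it free by its handle without letting it fly open, and finish while still holding it slightly ajar, with a gap of 10 to 25 mm at its front edge, so that the fumes can drift off. Keep the other lids shut and leave everything else on the bench where it is.

Things in the scene. Friction and masses are not known exactly. Their poses are not given: they have to be found in the camera images.
- carousel: Fixed base of the dip-pot carousel: grey disc 260 mm across with a steel drip tray and a small brass pointer on one side. Origin on the bench at the turning axis, z up; its -x axis points from the axis to pointer and tray (pointer 160 mm from the axis, 62 mm high; tray 180 to 265 mm, 24 mm high).
- turntable (a joint): Angle of the turning part (280 mm across, six places on a circle of 100 mm radius), rad, growing anticlockwise from above. A spring detent stops it every 1.047 rad: it starts in the stop at 0, with a lidded pot at the pointer; 1.047 is the next stop anticlockwise. Leaving a stop takes about 0.3 N m; past 0.6 rad it pulls itself into the next and centres there.
- hub_grip (a point): Centre of the black T-bar handle on the central column, on the turning axis, 172 mm above the bench. The bar is 66 mm long (this point's x axis), 14 wide (y), 18 high, turns with the turntable and points at the pointer at the start. Its centre is 51 mm above the lid tops; under it only a steel neck 11 mm thick, from 46 mm below the bar's centre a column 22 mm thick.
- lid_b (a joint): Opening angle of the lid to be opened, rad, 0 shut. Its pot stands 60 degrees clockwise (from above) of the pointer at the start and is at the pointer when the turntable is at 1.047. The lid, a steel disc 80 mm across, is hinged at the side nearest the column and opens upward; its front edge is 82 mm from the hinge: 0.1 rad is a gap of 8 mm there, 0.3 rad 24 mm.
- lid_grip (a point): Centre of the bridge handle on that lid: a level round steel bar 9 mm thick, 35 mm clear between its feet, 28 mm above the lid's flat top (149 mm above the bench when shut), 128 mm from the turning axis. x: outward from the axis (tilts with the lid); y: along the bar. It lies 70 mm outward of the hinge and 35 mm above it and moves on that arc: at 0.2 rad 13 mm higher, 8 mm nearer the column.
- lid_hinge (a point): Hinge of that lid, 58 mm from the turning axis, 114 mm above the bench, between pot and column; y axis along the hinge. The rubber seal sticks: about 13 N upward at the handle starts the lid, 9 N moves it at 0.05 rad, 6 N at 0.1, under 2.5 N from 0.2 rad on. Let go, the lid falls shut and sticks again.
- lid_a (a joint): Opening angle of the same kind of lid on the pot that stands at the pointer at the start, rad, 0 shut; to stay shut.
- lid_c (a joint): Lid of the pot 120 degrees clockwise of the pointer at the start, rad, 0 shut; to stay shut.
- lid_d (a joint): Lid of the pot opposite the pointer at the start, rad, 0 shut; to stay shut. (Of the other two places one holds a pot without lid, with a brass dip basket hooked in it; one is empty.)
- bowl: Small white ceramic bowl, 96 mm across, 36 mm high; origin under its centre. To be left alone.
- brush: Bench brush lying bristles down, 125 x 34 x 38 mm; origin under its centre. To be left alone.
- tongs: Copper pickle tongs lying flat, 170 mm long, 12 mm high; origin under the middle. To be left alone.
- solder_block: Black soldering block, 170 x 110 x 35 mm, with a small white crucible on it; origin under its centre. To be left alone.
- jar: Small glass jar with steel lid, 64 mm across, 85 mm high; origin under its centre. To be left alone.
- tin: Flat round tin, 74 mm across, 36 mm high; origin under its centre. To be left alone.

How it is judged (in metres and radians):
On the way, in this order (a step that is already met when the one before it is completed fails the run):
1. the turntable sits in the next stop anticlockwise, the next pot at the pointer, all lids still shut (value of joint turntable between 0.9772 and 1.1172 rad and velocity of joint turntable between -0.15 and 0.15 rad/s and value of joint each of lid_b, lid_a, lid_c, lid_d below 0.04 rad), for 0.2 s.
2. the lid of that pot has broken free of its seal (value of joint turntable between 0.9572 and 1.1372 rad and value of joint lid_b above 0.09 rad and value of joint each of lid_a, lid_c, lid_d below 0.04 rad), for 0.1 s.
At the end, for the whole second after the job is handed in: The turntable rests in the next stop (1.047 rad within 0.07), the fingers carry the lid of the pot at the pointer with it still at 0.10 to 0.33 rad (a gap of 8 to 27 mm at its front edge), and the other three lids are shut (under 0.04 rad) (value of joint turntable between 0.9772 and 1.1172 rad and value of joint lid_b between 0.1 and 0.33 rad and velocity of joint lid_b between -0.1 and 0.1 rad/s and contact force between the fingers and lid_b above 0.8 N and value of joint each of lid_a, lid_c, lid_d below 0.04 rad); the arm keeps its last pose, push and grip.
It fails at once if the lid flies open (past 0.5 rad) (value of joint lid_b above 0.5 rad).
It fails at once if another lid is opened (value of joint any of lid_a, lid_c, lid_d above 0.1 rad).
It fails at once if the turntable is turned well past the next stop, or the wrong way out of its stop (value of joint turntable above 1.5472 rad or value of joint turntable below -0.5 rad).
It fails at once if something else on the bench is knocked out of its place (40 mm) (distance of any of bowl, brush, tongs, solder_block, jar, tin from where it was at the start of the episode above 0.04 m).
It also fails if it takes over 45 s, if anything falls off the work surface, if the arm or the gripper's body presses on something with over 40 N, if the wrist force passes 120 N, or if a joint passes its speed limit or range.

## Working session

There is one attempt and no reset: what is moved stays moved. The work goes in short steps, Python scripts to look and compute and a shell command to move; the robot and the scene stay as the last step left them, time stands still between calls to the robot, and variables do not carry over. Pictures are saved under pics/ and viewed, at most 10 in all, crops included, and the job is handed in when it is done.

```bash
mkdir -p pics; ls; python3 - <<'E'
from workcell import manip
import cv2
for n in("top","scene"):
    cv2.imwrite(f"pics/{n}0.png",manip.snapshot(n)); c=manip.get_calibration(n); print(n,c)
s=manip.read_state(); print(s["tcp_pos"],s["tcp_rot"],s["wrist_force"],s["finger_gap"],manip.grasp_offset,s["time"])
E
```

```text
pics
top {'fx': 390.8619017160662, 'fy': 390.8619017160662, 'cx': 278.9419656813478, 'cy': 207.01695926607715, 'R': array([[ 0.01840363, -0.99982783, -0.00237081],
       [-0.99841792, -0.01825157, -0.05318405],
       [ 0.05313162,  0.00334584, -0.99858191]]), 't': array([  27.90715224,  521.44306717, 1069.27293743])}
scene {'fx': 498.11998556260454, 'fy': 498.11998556260454, 'cx': 274.7137621596418, 'cy': 202.3358489255186, 'R': array([[ 0.28998163,  0.95698783, -0.00921664],
       [ 0.67678219, -0.21186528, -0.70503828],
       [-0.67666574,  0.19821049, -0.70910935]]), 't': array([-163.80186811, -257.89386817, 1610.34790394])}
[ 234.96520654 -578.65776979  230.60379907] [-3.14017986e+00  1.33158474e-04  3.85685465e-01] [-0.72723309 -0.00282484 -0.70305569] 85.67164911821507 -18.700000000000003 0.1
```

View pics/top0.png

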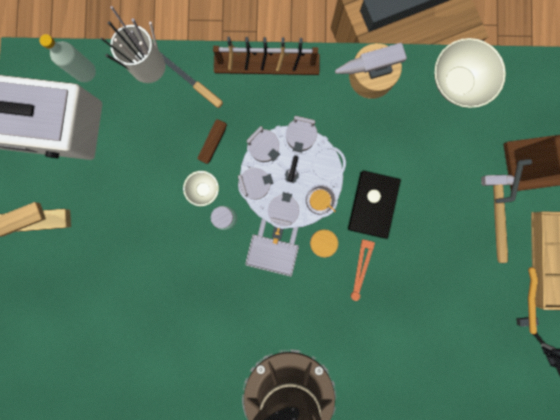

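View pics/scene0.png

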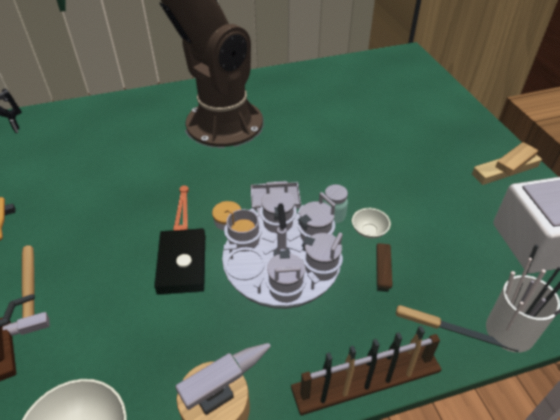

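Top view: carousel around (292,176), pointer at (277,237), pot A (284,209), B (255,183), C (264,146), D (301,133), jar (222,217). I'll crop closer for an accurate axis position.

```bash
python3 - <<'E'
import cv2,numpy as np
a=cv2.imread("pics/top0.png")[105:285,195:375]; b=cv2.imread("pics/scene0.png")[160:310,190:390]
a=cv2.resize(a,(600,600),interpolation=cv2.INTER_CUBIC)
cv2.imwrite("pics/topc.png",a)
cv2.imwrite("pics/scc.png",cv2.resize(b,(800,600),interpolation=cv2.INTER_CUBIC))
E
```

```text
(no output)
```

View pics/topc.png

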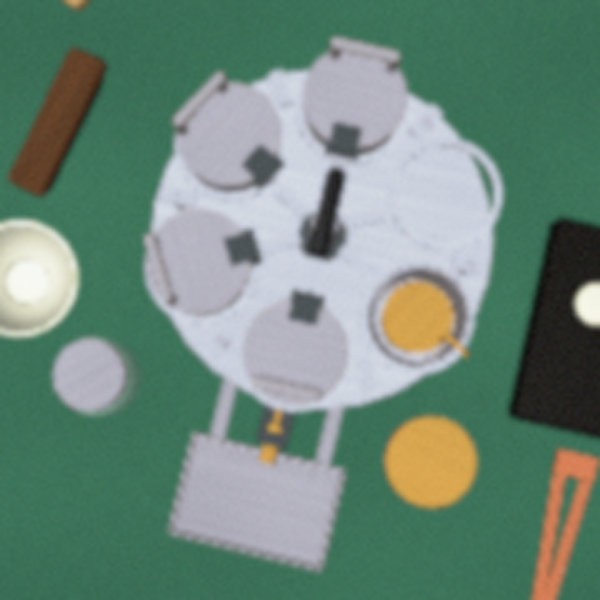

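View pics/scc.png

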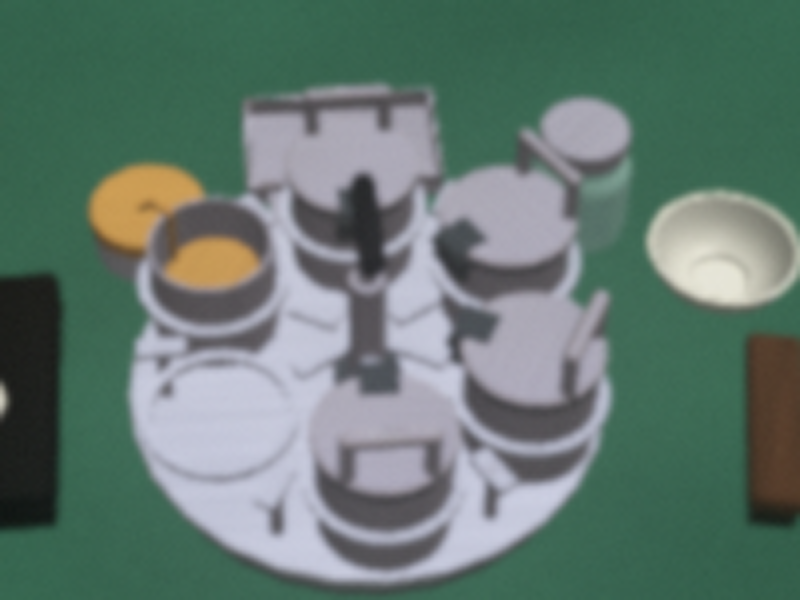

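```bash
cat > fit.py <<'E'
import numpy as np
from scipy.optimize import least_squares
from workcell import manip
C={n:manip.get_calibration(n) for n in("top","scene")}
def proj(n,X):
    c=C[n]; p=c["R"]@X+c["t"]; return np.array([c["fx"]*p[0]/p[2]+c["cx"],c["fy"]*p[1]/p[2]+c["cy"]])
def pt(q,r,a,z):  # a: angle from the pointer direction
    x,y,psi=q; return np.array([x+r*np.cos(psi+a),y+r*np.sin(psi+a),z])
if __name__=="__main__":
    d=np.deg2rad
    obs=[]
    for (u,v),r,a,z in [((329,213),0,0,180),((256,501),222.5,0,24),((290,386),128,0,152),((160,269),128,-60,152),((200,100),128,-120,152),((366,50),128,180,152)]:
        obs.append(("top",np.array([195+u/3.3333,105+v/3.3333]),r,d(a),z))
    for (u,v),r,a,z in [((366,226),0,0,176),((338,102),128,0,150),((551,155),128,-60,150),((592,325),128,-120,150),((390,443),128,180,150)]:
        obs.append(("scene",np.array([190+u/4,160+v/4]),r,d(a),z))
    f=lambda q:np.concatenate([proj(n,pt(q,r,a,z))-p for n,p,r,a,z in obs])
    s=least_squares(f,[560,0,3.3],x_scale=[100,100,1]); q=s.x
    print(q,np.rad2deg(q[2])); print(s.fun.reshape(-1,2).round(1))
    print("bar A end, B grip start",pt(q,128,0,149),pt(q,128,-d(60),149))
E
python3 fit.py
```

```text
[605.65816677   4.36120603   2.9369687 ] 168.27591082476218
[[-0.2 -1.3]
 [ 1.8  0.1]
 [-0.6 -0. ]
 [-0.3 -0.8]
 [-0.5 -1. ]
 [-0.3 -1.3]
 [-0.1 -1.7]
 [ 1.5 -2.1]
 [-1.2  0.3]
 [-1.6  0.1]
 [ 0.1 -1.2]]
bar A end, B grip start [480.32857124  30.37067513 149.        ] [565.51822999 125.90455416 149.        ]
```

Estimated axis at (605.7, 4.4) and pointer direction 168.3°. I'll move above the hub bar with tool x along the bar.

```bash
python3 -m creep '[[[0,50,80,0,-5],[0,95,150,0,-10],[0,130,204,0,-15],[0,160,252,0,-20],[0,190,300,0,-25],[0,220,346,0,-30],[0,250,393,0,-34],[0,280,440,0,-34],[0,310,487,0,-34],[0,340,534,0,-34],[0,371,583,0,-34],[0,371,583,0,-34]]]'; python3 - <<'E'
from workcell import manip
import cv2
s=manip.read_state(); print(s["joint_positions"],s["tcp_pos"],s["tcp_rot"])
E
```

```text
time: 1.6
tcp_pos: [607.4, 10.3, 230.5]
tcp_rot: [-3.139, 0.001, -0.2]
wrist_force: [-0.3, 0.1, 0.6]
finger_gap: 85.7
grasp_force: 0.0
[-9.73087918e-04  4.14858536e-01 -1.45070192e-01  1.60829238e+00
  6.13161256e-02  1.12314582e+00 -1.93101204e+00] [607.35103428  10.29803027 230.4813808 ] [-3.13875650e+00  1.07640510e-03 -1.99753067e-01]
```

```bash
python3 -m creep '[[[0,0,0,0,0],[0,0,0,-20,0],[0,0,0,-20,0]]]'; python3 - <<'E'
from workcell import manip
import cv2,numpy as np
a=manip.snapshot("top");b=manip.snapshot("scene")
cv2.imwrite("pics/top1.png",a);cv2.imwrite("pics/sc1.png",b)
f=lambda i:cv2.resize(i,(400,400),interpolation=cv2.INTER_CUBIC)
cv2.imwrite("pics/c1.png",np.hstack([f(a[105:245,215:355]),f(b[140:280,205:345])]))
s=manip.read_state(); print(s["tcp_pos"],s["tcp_rot"])
E
```

```text
time: 1.98
tcp_pos: [604.6, 1.7, 210.1]
tcp_rot: [3.14, 0.003, -0.21]
wrist_force: [-1.0, -0.9, -0.6]
finger_gap: 85.6
grasp_force: 0.0
[605.80639324   2.51454438 211.74733505] [ 3.14102899e+00  1.30521977e-04 -2.09580472e-01]
```

View pics/c1.png

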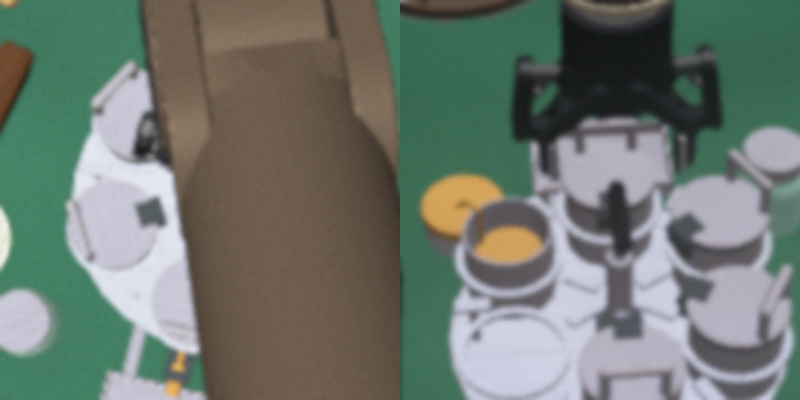

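Right half: the fingers straddle the bar, tips at (545,175) and (685,155), bar at x≈617, centred. Descend and grip.

```bash
python3 -m creep '[[[0,0,2,-30,0],[0,0,2,-58,0],[0,0,2,-58,0],[0.5,0,2,-58,0],[1,0,2,-58,0],[1,0,2,-58,0],[1,0,2,-58,0],[1,0,2,-58,0],[1,0,2,-58,0],[1,0,2,-58,0]]]'
```

```text
time: 3.32
tcp_pos: [606.1, 4.5, 154.1]
tcp_rot: [3.14, -0.0, -0.209]
wrist_force: [-2.5, -4.1, 6.6]
finger_gap: 13.1
grasp_force: 60.4
```

```bash
python3 -m creep '[[[1,0,0,0,4],[1,0,0,0,10],[1,0,0,0,17],[1,0,0,0,24],[1,0,0,0,31],[1,0,0,0,38],[1,0,0,0,45],[1,0,0,0,52],[1,0,0,0,57],[1,0,0,0,60],[1,0,0,0,60],[1,0,0,0,60]]]'
```

```text
time: 4.82
tcp_pos: [605.6, 6.0, 154.1]
tcp_rot: [-3.141, 0.001, 0.839]
wrist_force: [-4.3, 1.0, 8.1]
finger_gap: 12.6
grasp_force: 60.6
```

```bash
python3 -m creep '[[[0.5,0,0,0,0],[0,0,0,0,0],[0,0,0,0,0],[0,0,0,0,0],[0,0,0,30,0],[0,0,0,70,0],[0,-40,8,70,8],[0,-80,16,70,16],[0,-126,26,70,24],[0,-126,26,70,30],[0,-126,26,70,30],[0,-126,26,70,30]]]'; python3 - <<'E'
from workcell import manip
import cv2,numpy as np
a=manip.snapshot("top");b=manip.snapshot("scene")
cv2.imwrite("pics/top2.png",a);cv2.imwrite("pics/sc2.png",b)
f=lambda i:cv2.resize(i,(400,400),interpolation=cv2.INTER_CUBIC)
cv2.imwrite("pics/c2.png",np.hstack([f(a[105:265,215:375]),f(b[140:280,205:345])]))
s=manip.read_state(); print(s["tcp_pos"],s["tcp_rot"])
E
```

```text
time: 6.32
tcp_pos: [480.7, 31.8, 223.3]
tcp_rot: [3.141, -0.0, 1.36]
wrist_force: [0.1, -0.1, 0.3]
finger_gap: 85.0
grasp_force: 0.0
[480.58176032  31.85645985 223.21674904] [-3.14150674e+00 -2.29956676e-04  1.36125854e+00]
```

View pics/c2.png

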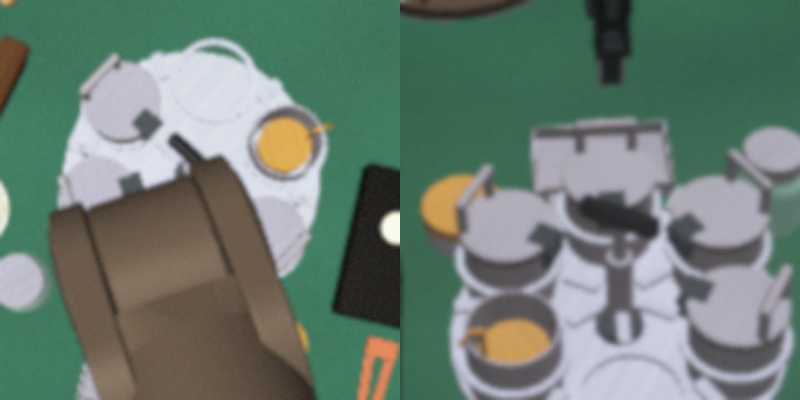

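Turned exactly one stop: lid B's handle spans (535,132) to (665,127) in the right half, and the finger hangs at (611,80). Checking lateral alignment by projection.

```bash
python3 - <<'E'
from fit import *
q=[605.66,4.36,2.937]
cr=lambda p:((p[0]-205)/.35+400,(p[1]-140)/.35)
print("tip pred",cr(proj("scene",np.array([480.6,31.9,236]))))
for a,b in((0,0),(10,0),(0,10)):
  X=np.array([480.3+a,30.4+b,150]);print(a,b,cr(proj("scene",X)))
u=np.array([205+200*.35,140+129*.35])
s=least_squares(lambda x:proj("scene",np.array([x[0],x[1],150]))-u,[480,30]);print(s.x)
E
```

```text
tip pred (np.float64(604.1401903478543), np.float64(44.17852128965576))
0 0 (np.float64(603.0088830813644), np.float64(124.01883496162368))
10 0 (np.float64(606.5335639265276), np.float64(131.88312005290203))
0 10 (np.float64(614.4768009924867), np.float64(121.56887719497693))
[485.34529844  26.25075563]
```

```bash
python3 -m creep '[[[0,2,-3,-30,0],[0,2,-3,-60,0],[0,2,-3,-80,0],[0,2,-3,-91,0],[0,2,-3,-91,0],[0,2,-3,-91,0]]]'; python3 - <<'E'
from workcell import manip
import cv2,numpy as np
b=manip.snapshot("scene")
cv2.imwrite("pics/c3.png",cv2.resize(b[130:250,205:345],(700,600),interpolation=cv2.INTER_CUBIC))
E
```

```text
time: 7.18
tcp_pos: [482.8, 29.1, 133.0]
tcp_rot: [3.14, -0.0, 1.363]
wrist_force: [0.4, 0.2, 0.7]
finger_gap: 85.6
grasp_force: 0.0
```

View pics/c3.png

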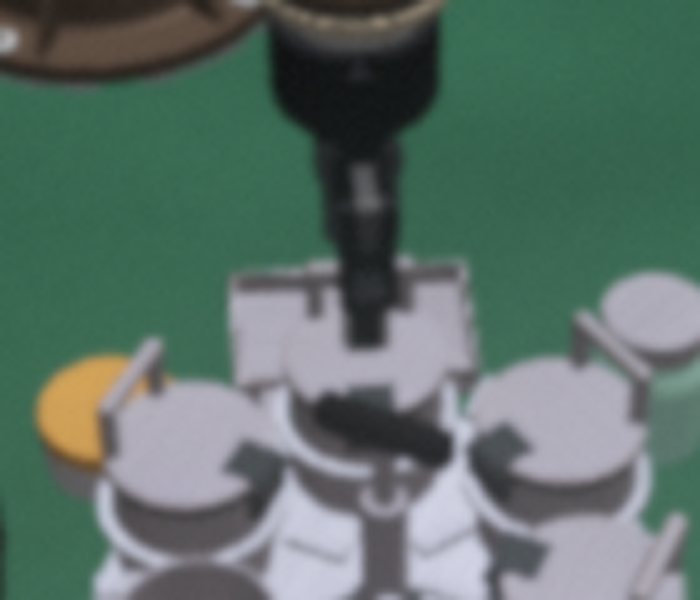

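The finger (366,340) lies between the feet (316 and 402) and, allowing for perspective, is centred. Close.

```bash
python3 -m creep '[[[0.5,0,0,-2,0],[0.8,0,0,-2,0],[1,0,0,-2,0],[1,0,0,-2,0],[1,0,0,-2,0],[1,0,0,-2,0],[1,0,0,-2,0],[1,0,0,-2,0]]]'
```

```text
time: 8.22
tcp_pos: [479.0, 29.6, 130.0]
tcp_rot: [-3.136, 0.002, 1.364]
wrist_force: [-13.4, 2.0, 11.0]
finger_gap: 7.1
grasp_force: 58.7
```

```bash
python3 -m creep '[[[1,-3,0,0,0],[1,-3,0,0,0],[1,-2.5,0,1,0],[1,-2,0,2,0],[1,-1.5,0,3,0],[1,-1,0,4,0],[1,0,-0.5,5,0],[1,0.5,-0.5,6,0],[1,1,-1,7,0],[1,1,-1,7,0]]]'
```

```text
time: 9.48
tcp_pos: [482.4, 28.0, 137.0]
tcp_rot: [-3.14, 0.0, 1.363]
wrist_force: [-4.2, 2.8, -7.6]
finger_gap: 6.7
grasp_force: 58.3
```

```bash
python3 -m creep '[[[1,0.7,0,1,0],[1,1.5,-0.3,2,0],[1,2.2,-0.5,3,0],[1,3,-0.7,4,0],[1,3.8,-0.9,5,0],[1,4.5,-1,6,0],[1,4.5,-1,6,0],[1,4.5,-1,6,0],[1,4.5,-1,6,0]]]'; python3 - <<'E'
from workcell import manip
import cv2,numpy as np
b=manip.snapshot("scene")
cv2.imwrite("pics/c4.png",cv2.resize(b[130:250,205:345],(700,600),interpolation=cv2.INTER_CUBIC))
E
```

```text
time: 10.6
tcp_pos: [486.4, 27.0, 143.3]
tcp_rot: [-3.14, 0.001, 1.363]
wrist_force: [-8.1, 1.3, 0.0]
finger_gap: 6.6
grasp_force: 58.8
```

View pics/c4.png

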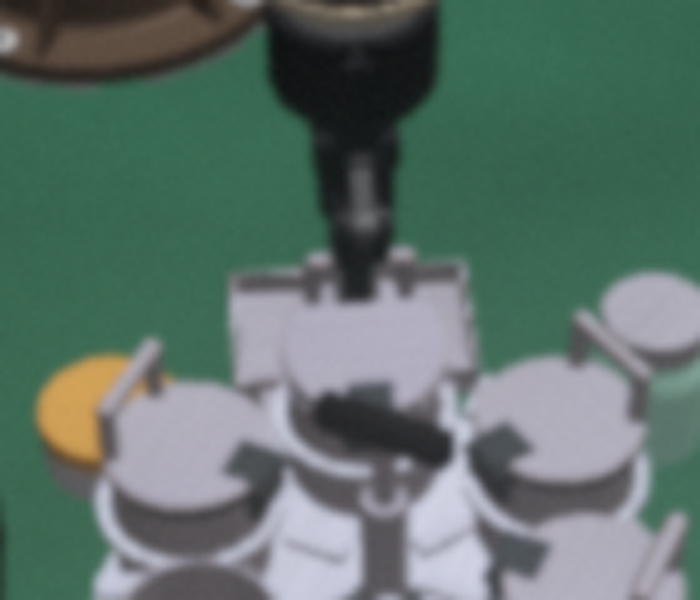

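The lid of pot B is visibly tilted: its handle has risen to (360,258), about 13 mm up on the arc, or about 0.2 rad. The fingers still hold it, the other lids are shut, and the T-bar sits in its stop.

```bash
python3 -c "
from workcell import manip
print(manip.finish_job())"
```

```text
the job is handed in; nothing more can be done
None
```

I turned the carousel one stop anticlockwise and pulled the stuck lid free. I handed in with the fingers still holding it at about 0.2 rad, a gap of roughly 16 mm; that angle comes from how far the handle rose. In the last picture the other lids looked shut. The judge's verdict was not shown.

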